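Sort the morning clutter on the vanity counter

TASK

Sort the things lying about on the counter into their places: stand both glass jars upright on the gold tray beside the perfume bottle, lay the tweezers and the nail clipper flat in the white porcelain dish, and lay the wooden comb flat and lengthwise on the floor of the wooden organiser beside the toothbrush case. Keep each thing on the bare floor of its place, none on top of another, and lower the glass jars gently, without dropping them. Leave the perfume bottle and the toothbrush case where they are.

Things in the scene. Friction and masses are not known exactly. Their poses are not given: they have to be found in the camera images.
- deodorant_jar: Glass deodorant jar with a closed grey flip-top lid, upright on the counter: round, diameter 48, height 70 (glass to 50, the grey collar and lid, diameter 45, from there to 70; the small hinge and thumb lugs at height 51 to 64 stand out 2.5 to 3.5 to -x and +x). About 140 g. Origin at the centre of its underside, z up.
- cream_jar: Low glass cream jar with a plain aluminium screw lid, upright on the counter: round, diameter 54, height 44 (glass below 26, lid above). About 130 g. Origin at the centre of its underside, z up.
- tweezers: Steel tweezers lying on their side on the counter: 98 long (x, tips at +x), 13 wide at the middle (y) narrowing to 6 at the ends, 9 high. Rigid: the legs do not yield when gripped. About 22 g. Origin at the centre of its underside, z up.
- nail_clipper: Steel nail clipper lying flat, lever folded on top: 78 long (x), 15 wide (y), 14 high. About 50 g. Origin at the centre of its underside, z up.
- comb: Pale wooden comb lying flat: 130 long (x), 38 wide (y: the 16 wide solid back at +y, the teeth ending at -y), 10 thick at the back and 8 at the teeth. About 35 g. Origin at the centre of its underside, z up.
- gold_tray: Gold-tone aluminium tray, fixed: 200 (x) by 130 (y), rim 3 thick and 14 high, floor 3 thick, a low loop handle (24 high) at each short end. Origin at the centre of its underside, so the floor on which things stand is at z = 3. The perfume bottle stands at its +x end; the rest, from x = -97 to about 45, is free.
- dish: White rectangular porcelain dish, fixed: 150 (x) by 120 (y), walls 5 thick and 16 high, floor 5 thick (inside 140 by 110). Origin at the centre of its underside, so things lie at z = 5. Empty at the start.
- organiser: Open wooden organiser box, fixed: 170 (x) by 150 (y), walls 7 thick and 26 high, floor 7 thick (inside 156 by 136). Origin at the centre of its underside, so things lie at z = 7. The toothbrush case lies along x in its +y half; the half at y below about 15 is free.
- perfume_bottle: Amber glass perfume bottle, upright and loose on the tray near x = 70, y = 0 of the tray: 42 (x) by 34 (y), height 92 with its round black cap. Not to be moved or tipped. Origin at the centre of its underside, z up.
- brush_case: White plastic travel toothbrush case, lying loose in the organiser along the organiser's x, near y = 40 there: 118 (x) by 26 (y) by 18 high. Not to be moved. Origin at the centre of its underside, z up.

How it is judged:
By the outcome, as a careful person would: the job done as asked, in the order asked, and still so for the second after the job is handed in, with the robot touching nothing.
It also fails if it takes over 128 s, if anything falls off the work surface, if the arm or the gripper's body presses on something with over 40 N, if the wrist force passes 120 N, or if a joint passes its speed limit or range.

ROBOT

A 6-joint arm with a two-finger parallel gripper is mounted at the origin on the work surface. World frame = base frame: x ahead of the robot, y to its left, z up, the work surface at z = 0. Lengths are in mm, angles in degrees, forces in N, time in s.
With the tool pointing down it reaches from about 250 to 775 mm from the base axis. Payload 4 kg.
Tool frame: the origin (TCP) lies at the very end of the fingers, on their centre line; the grasp point (between the pads) lies 19 mm behind it (r.pinch_z is the distance from the TCP to the grasp point, in mm); z points along the fingers, y is the line along which they close (so a half turn about z gives the same grasp; the last joint's range is limited). The gripper opens to 94 mm and grips with 3 to 60 N. Pads are 16 mm wide; open, the fingers measure 119 mm over their backs; the gripper's body (75 mm by 177 mm) begins 78 mm behind the grasp point.
Start: joints at [64.395, 4.996, 78.535, -0, 96.463, -5.907], TCP at [185.397, 517.83, 205.506] pointing down, gripper open.
Joint ranges: [-177.83, 177.83], [-43.37, 116.18], [15.69, 146.23], [-61.86, 241.86], [9.47, 152.12], [-147.06, 147.06]. Speed limits (degrees/s): [159.86, 159.86, 180, 180, 180, 180].

INTERFACE

Orientations are given as [roll, pitch, yaw] about the fixed x, y, z axes, in that order (R = Rz(yaw) Ry(pitch) Rx(roll)).
In Python, from plant import r gives the robot as it stands.
- The arm moves only by the tool apply_moves, never from a script. Its arguments are lists of equal length, an entry for each row: "turn": the turn, a rotation vector about the tool's x, y, z scaled (see below), a list of three; "xyz": the shift along the tool's x, y, z scaled (see below), a list of three; "fingers": the gripper command: -1 is fully open, 1 is shut, values between are in proportion. A call has 1 to 8 rows; each row shifts and turns the commanded pose from where the row before left it, along the tool's axes as they then stand; what a row does not reach is not made up. The controller multiplies each number of a shift by 10 cm and each number of a turn by 90 degrees. A row lasts 1/8 s, in which the tool goes at most 62.5 mm and 10.7 degrees, less where a joint would pass 70% of its speed; a pose out of reach is approached as far as the arm can. A call with a number of a shift or a turn outside -1 to 1 is refused whole. A call with a gripper value outside its range is refused whole. The fingers move at their own pace and stop on an object; "newtons" is the grip in N (left out, the last holds). Time passes only in rows, so rows that do not move let the fingers close. It gives the time, the measured TCP pose, the force, the opening and the grip force at its end, in the units of the state.
- r.get_state(): the state, without advancing time (a new reading comes with each control period).
- r.capture(name): name is "scene" or "top"; returns a dict with "image" (400x640x3 uint8, red, green, blue), "fx", "fy", "cx", "cy" (pixels), "cam_to_world" (4x4, takes a point from camera to world coordinates). Camera axes: x right, y down, z forward; pixel columns grow to the right and rows downward; lengths in mm; the calibration is good to about 2 mm. A picture is of the moment at which its call begins. There is no depth.
- r.job_done(): hands the job in; it is judged then, once.
The state is a dict: "time": time; "joint_positions": joint angles; "joint_vel": joint speeds; "effort": joint torques, N m; "tool_pos": TCP position; "tool_rot": TCP orientation; "ft_force": force on the tool from outside, world axes, zero at the start; "torque": the same for the moment, N m; "gripper_width": finger opening in mm; "grasp_force": force on a finger pad.
Only numpy, scipy, OpenCV 4.12 (cv2) and the standard library are available. Lean on these libraries where they do the work, as an engineer would, in place of code of your own. Each camera call takes 0.05 s, during which the arm holds its last target. There are 200 camera calls.

## Working session

There is one attempt and no reset: what is moved stays moved. The work goes in short steps, Python scripts to look and compute and a tool call to move; the robot and the scene stay as the last step left them, time stands still between calls to the robot, and variables do not carry over. Pictures are saved under pics/ and viewed, at most 14 in all, crops included, and the job is handed in when it is done.

Besides the shell and the picture viewer there is one more tool, called as a command line: name --argument value ..., lists and objects as JSON in quotes. apply_moves: Moves the arm, as the interface text tells. Shifts and turns lie within -1 to 1; 1 stands for 10 cm of shift or 90 degrees of turn. Its arguments: {"type":"object","properties":{"turn":{"type":"array"},"xyz":{"type":"array"},"fingers":{"type":"array"},"newtons":{"type":"number"}},"required":["turn","xyz","fingers"]}

```bash
mkdir -p pics; ls; cat > h.py <<'E'
import numpy as np, cv2
from plant import r
def cap(n,f=None):
    c=r.capture(n)
    if f: cv2.imwrite('pics/'+f,c['image'][:,:,::-1])
    return c
def ray(c,u,v,z):
    T=np.array(c['cam_to_world']); d=T[:3,:3]@np.array([(u-c['cx'])/c['fx'],(v-c['cy'])/c['fy'],1])
    o=T[:3,3]; return o+d*(z-o[2])/d[2]
E
python3 - <<'E'
from h import *
for n in ['top','scene']:
    c=cap(n,n+'1.png'); print(n,c['fx'],c['cx'],c['cy'],np.round(c['cam_to_world'],3).tolist())
    np.savez(n+'1.npz',**c)
s=r.get_state();print(s)
E
```

```text
pics
top 396.76187105251165 323.3557457259758 201.56906956042852 [[0.024, -0.984, 0.175, 354.036], [-1.0, -0.025, -0.003, -5.807], [0.007, -0.175, -0.985, 1011.239], [0.0, 0.0, 0.0, 1.0]]
scene 426.6971562429333 321.3468675328674 199.27540869342823 [[0.44, 0.478, -0.76, 1368.66], [0.898, -0.223, 0.38, -437.48], [0.012, -0.849, -0.528, 637.376], [0.0, 0.0, 0.0, 1.0]]
{'time': 0.1, 'joint_positions': array([ 6.43966521e+01,  5.03572869e+00,  7.86128509e+01, -1.48138312e-03,
        9.64641984e+01, -5.90771639e+00]), 'joint_vel': array([-0.04013127, -0.09415742, -0.13855293,  0.04532881,  0.01653526,
        0.01332657]), 'effort': array([ 2.35462569e-03, -3.41252947e+01, -3.03301013e+01,  7.19482312e-02,
        3.03302554e-02, -8.55789722e-05]), 'tool_pos': array([185.17011453, 517.37759604, 204.44172482]), 'tool_rot': array([-1.79887669e+02, -1.01433639e-02,  1.60304193e+02]), 'ft_force': array([-0.29428589,  0.8738404 ,  0.2725222 ]), 'torque': array([0.00407688, 0.02395369, 0.02484131]), 'grasp_force': 0.0, 'gripper_width': 94.20347032408895}
```

View pics/top1.png

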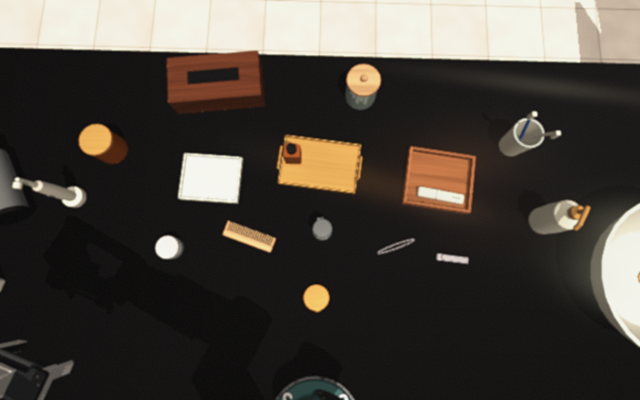

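View pics/scene1.png

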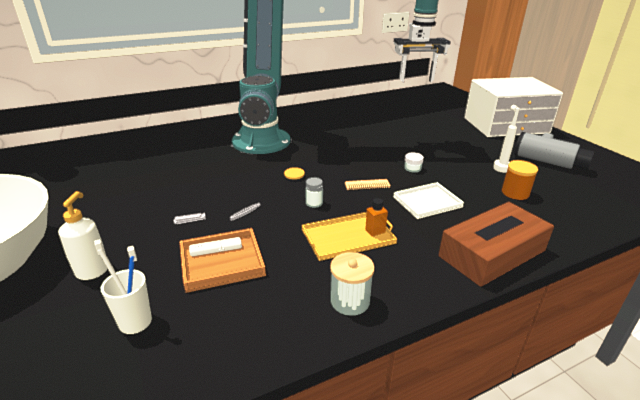

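The top view shows the dish at (211,177), tray (320,164) with the perfume at its left end (292,152), organiser (440,180) with the case at (440,195). It also shows the cream jar (168,247), comb (249,236), deodorant (322,229), tweezers (396,246) and clipper (453,258). A loose gold lid at (316,298) isn't part of the task.

```bash
python3 - <<'E'
from h import *
c=dict(np.load('top1.npz')); im=c['image'][:,:,::-1]
g=im.max(2)
rois=dict(dish=(170,145,250,210,16,90),tray=(270,128,368,200,14,60),org=(398,140,482,218,26,45),deo=(305,212,340,246,70,45),cream=(150,230,188,265,44,60),tw=(372,234,420,260,6,40),clip=(430,248,474,268,12,60),comb=(216,216,282,256,9,60),case=(412,182,470,206,25,0),perf=(280,138,304,166,45,0))
for n,(a,b,e,f,z,t) in rois.items():
    s=im[b:f,a:e].astype(int)
    if n=='case': m=s.min(2)>130
    elif n=='perf': m=s.max(2)<110
    else: m=s.max(2)>t
    m=m.astype(np.uint8)
    cs,_=cv2.findContours(m,0,2)
    p=np.vstack(cs) if n=='tw' else max(cs,key=cv2.contourArea)
    p=p[:,0]+[a,b]
    w=np.array([ray(c,u,v,z)[:2] for u,v in p],np.float32)
    (x,y),(W,H),an=cv2.minAreaRect(w); 
    bp=cv2.boxPoints(((x,y),(W,H),an)); e1=bp[1]-bp[0];e2=bp[2]-bp[1]; l=e1 if np.hypot(*e1)>np.hypot(*e2) else e2
    print(n,np.round((x,y)),'size',round(W),round(H),'long axis yaw',round(np.degrees(np.arctan2(l[1],l[0]))%180,1), 'px',p.min(0),p.max(0))
v=np.vstack([cv2.resize(im[128:218,150:310],None,fx=5,fy=3.2,interpolation=2)[:0],cv2.resize(im[210:270,150:300],(750,300),interpolation=2),cv2.resize(im[210:270,330:480],(750,300),interpolation=2)])
cv2.imwrite('pics/crop1.png',v)
E
```

```text
dish [586. 284.] size 156 126 long axis yaw 87.4 px [178 153] [242 203]
tray [631.   4.] size 223 138 long axis yaw 83.7 px [276 134] [362 194]
org [ 597. -304.] size 212 197 long axis yaw 87.4 px [398 143] [481 217]
deo [455.  -7.] size 49 53 long axis yaw 155.1 px [312 217] [332 240]
cream [405. 364.] size 58 68 long axis yaw 91.4 px [154 235] [182 259]
tw [ 423. -195.] size 20 104 long axis yaw 109.6 px [377 238] [415 254]
clip [ 396. -334.] size 81 19 long axis yaw 84.3 px [436 253] [468 263]
comb [439. 178.] size 136 43 long axis yaw 71.4 px [222 220] [276 252]
case [ 554. -306.] size 117 27 long axis yaw 79.9 px [418 187] [463 203]
perf [660.  78.] size 29 23 long axis yaw 2.1 px [286 143] [295 154]Traceback (most recent call last):
  File "<stdin>", line 18, in <module>
    return _nx.concatenate(arrs, 0, dtype=dtype, casting=casting)
           ~~~~~~~~~~~~~~~^^^^^^^^^^^^^^^^^^^^^^^^^^^^^^^^^^^^^^^
ValueError: all the input array dimensions except for the concatenation axis must match exactly, but along dimension 1, the array at index 0 has size 800 and the array at index 1 has size 750
```

```bash
python3 - <<'E'
from h import *
c=dict(np.load('top1.npz')); im=c['image'][:,:,::-1]
def C(a,b,w,h): return cv2.resize(im[b:b+h,a:a+w],(400,300),interpolation=cv2.INTER_CUBIC)
v=np.vstack([np.hstack([C(150,228,40,30),C(302,214,40,30)]),np.hstack([C(400,141,84,80),C(372,225,100,50)])])
cv2.imwrite('pics/crop1.png',v)
E
```

```text
(no output)
```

View pics/crop1.png

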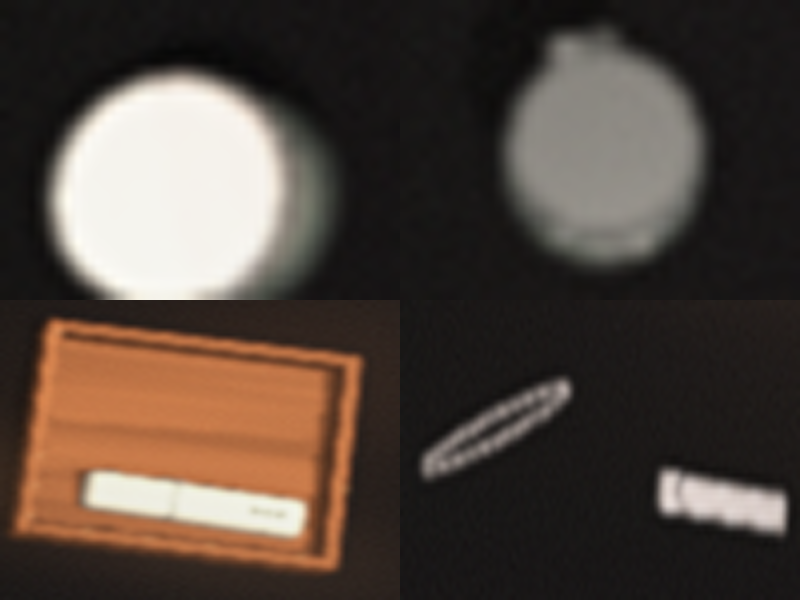

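Crop: cream lid centre is about (166.5,246.7) and deodorant lid centre about (322.5,229), with its lugs along near-world x. Organiser rim corners are about (410.5,146), (476,156), (470,213) and (403,203). Tweezers run (379,253) to (414,238).

```bash
python3 - <<'E'
from h import *
c=dict(np.load('top1.npz'))
for n,u,v,z in [('cream',166.5,246.7,44),('deo',322.5,229,70),('perfcap',292,146,92),('tw1',379.5,253.3,7),('tw2',413.5,238.4,7),('clip',452.7,258.3,12)]: print(n,ray(c,u,v,z).round(1))
q=np.array([ray(c,u,v,26)[:2] for u,v in [(410.5,146.3),(476,156.2),(470.3,213),(403.2,202.9)]]);print('org',q.round(),q.mean(0))
for a,b in[(0,1),(3,2),(3,0),(2,1)]:
  d=q[a]-q[b];print(np.hypot(*d),np.degrees(np.arctan2(d[1],d[0])))
E
```

```text
cream [405.3 368.1  44. ]
deo [454.8  -8.2  70. ]
perfcap [651.4  70.3  92. ]
tw1 [ 403.7 -153.2    7. ]
tw2 [ 443.3 -239.4    7. ]
clip [ 395.5 -335.6   12. ]
org [[ 680. -231.]
 [ 658. -400.]
 [ 509. -379.]
 [ 531. -210.]] [ 594.32348039 -305.08186648]
170.39370976664574 82.51398195335402
170.10696593790112 82.71639511609243
150.78776233731026 172.13966872855065
150.18899012143908 172.02837807266178
```

```bash
cat >> h.py <<'E'
def go(x,y,z,phi):
    "remaining shift in tool axes (units of 100 mm) and turn about tool z (units of 90 deg)"
    s=r.get_state(); p=s['tool_pos']; a=np.radians(s['tool_rot'][2]); f=s['tool_rot'][2]-90
    d=np.array([x,y,z])-p
    X=np.array([np.cos(a),np.sin(a)]);Y=np.array([np.sin(a),-np.cos(a)])
    t=-((phi-f+90)%180-90)/90
    print('t',round(s['time'],1),'shift',np.round([d[:2]@X/100,d[:2]@Y/100,-d[2]/100],3),'turn z',round(t,3),'phi',round(f,1),'rot',s['tool_rot'][:2].round(1),'w',round(s['gripper_width'],1),'g',round(s['grasp_force'],1))
E
python3 -c "
from h import *
go(455,-8,150,97)"
```

```text
t 0.1 shift [-4.311 -4.037  0.544] turn z -0.297 phi 70.3 rot [-179.9   -0. ] w 94.2 g 0.0
```

apply_moves --turn '[[0, 0, 0], [0, 0, 0], [0, 0, 0], [0, 0, 0], [0, 0, 0], [0, 0, 0], [0, 0, 0], [0, 0, 0]]' --xyz '[[-0.4, -0.38, 0.05], [-0.4, -0.38, 0.05], [-0.4, -0.38, 0.05], [-0.4, -0.38, 0.05], [-0.4, -0.38, 0.05], [-0.4, -0.38, 0.05], [-0.4, -0.38, 0.05], [-0.4, -0.38, 0.05]]' --fingers '[-0.5, -0.5, -0.5, -0.5, -0.5, -0.5, -0.5, -0.5]' --newtons 20

```text
time: 1.1
tool_pos: [384.5, 122.1, 165.1]
tool_rot: [180.0, 0.0, 160.3]
ft_force: [1.5, 0.4, 0.4]
gripper_width: 70.7
grasp_force: 0.0
```

apply_moves --turn '[[0, 0, 0], [0, 0, 0], [0, 0, 0], [0, 0, -0.1], [0, 0, -0.1], [0, 0, -0.1], [0, 0, 0], [0, 0, 0]]' --xyz '[[-0.37, -0.33, 0.04], [-0.37, -0.33, 0.04], [-0.37, -0.33, 0.04], [0, 0, 0], [0, 0, 0], [0, 0, 0], [0, 0, 0], [0, 0, 0]]' --fingers '[-0.5, -0.5, -0.5, -0.5, -0.5, -0.5, -0.5, -0.5]'

```text
time: 2.1
tool_pos: [455.2, -6.8, 153.2]
tool_rot: [180.0, -0.0, -172.8]
ft_force: [0.3, -0.4, -0.1]
gripper_width: 70.7
grasp_force: 0.0
```

```bash
python3 -c "
from h import *
go(455,-8,150,97)"
```

```text
t 2.1 shift [ 0.003 -0.012  0.032] turn z 0.002 phi -262.8 rot [180.  -0.] w 70.7 g 0.0
```

apply_moves --turn '[[0, 0, 0], [0, 0, 0], [0, 0, 0], [0, 0, 0], [0, 0, 0], [0, 0, 0], [0, 0, 0], [0, 0, 0]]' --xyz '[[0, -0.01, 0.4], [0, 0, 0.4], [0, 0, 0.3], [0, 0, 0.2], [0, 0, 0.08], [0, 0, 0], [0, 0, 0], [0, 0, 0]]' --fingers '[-0.5, -0.5, -0.5, -0.5, -0.5, -0.5, 1, 1]'

```text
time: 3.1
tool_pos: [456.3, -7.9, 16.5]
tool_rot: [-180.0, 0.1, -172.7]
ft_force: [1.5, 0.5, -0.7]
gripper_width: 53.8
grasp_force: 0.0
```

apply_moves --turn '[[0, 0, 0], [0, 0, 0], [0, 0, 0], [0, 0, 0], [0, 0, 0], [0, 0, 0]]' --xyz '[[0, 0, 0], [0, 0, 0], [0, 0, -0.1], [0, 0, -0.4], [0, 0, -0.4], [0, 0, -0.4]]' --fingers '[1, 1, 1, 1, 1, 1]'

```text
time: 3.85
tool_pos: [455.0, -7.9, 146.8]
tool_rot: [-180.0, -0.0, -172.7]
ft_force: [-0.1, -0.6, -0.8]
gripper_width: 47.9
grasp_force: 20.0
```

```bash
python3 - <<'E'
from h import *
u=np.array([.11,.994]);v=np.array([-.994,.11])
p=np.array([631,4])-55*u; print(p)
go(p[0],p[1],145,83.7)
c=cap('top','a.png'); cs=cap('scene','b.png')
cv2.imwrite('pics/t2.png',np.hstack([cv2.resize(c['image'][120:220,270:370,::-1],(400,400),interpolation=2),cv2.resize(cs['image'][150:270,270:420,::-1],(400,400),interpolation=2)]))
E
```

```text
[624.95 -50.67]
t 3.9 shift [-1.631 -0.64   0.018] turn z 0.151 phi -262.7 rot [-180.   -0.] w 47.9 g 20.0
```

View pics/t2.png

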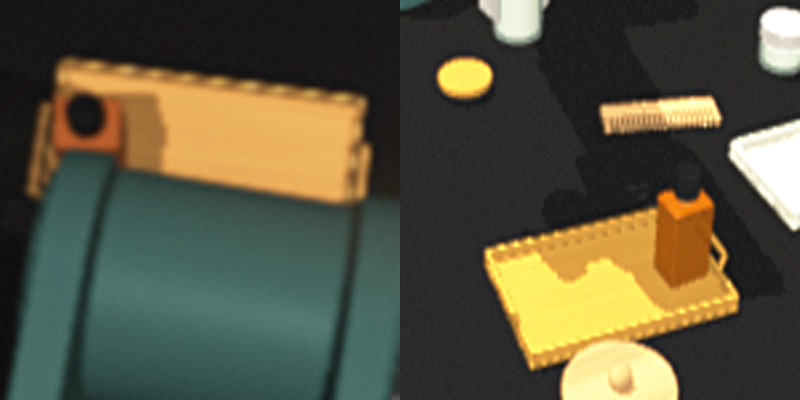

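The jar is held (47.9 mm). In the top crop, the tray's far corners are about (284.5,135.5) and (361,144), and the perfume cap is at (291,149).

```bash
python3 - <<'E'
from h import *
c=dict(np.load('top1.npz'))
a=ray(c,284.5,135.5,14)[:2];b=ray(c,361.2,144.2,14)[:2];print(a,b,np.hypot(*(a-b)))
u=(a-b)/np.hypot(*(a-b)); print(np.degrees(np.arctan2(u[1],u[0])), (a+b)/2-65*np.array([u[1],-u[0]]))
print(ray(c,291.3,148.7,92))
E
```

```text
[704.81632776  97.48887772] [ 686.26753463 -104.36931046] 202.70862305250887
84.74982231221382 [630.81462935   2.50758958]
[644.56380944  71.68708739  92.        ]
```

apply_moves --turn '[[0, 0, 0], [0, 0, 0], [0, 0, 0], [0, 0, 0], [0, 0, 0.08], [0, 0, 0.07], [0, 0, 0], [0, 0, 0]]' --xyz '[[-0.41, -0.16, 0], [-0.41, -0.16, 0], [-0.41, -0.16, 0], [-0.4, -0.16, 0], [0, 0, 0], [0, 0, 0], [0, 0, 0], [0, 0, 0]]' --fingers '[1, 1, 1, 1, 1, 1, 1, 1]'

```text
time: 4.95
tool_pos: [624.7, -50.6, 144.5]
tool_rot: [180.0, -0.1, 173.9]
ft_force: [-0.0, 0.2, -1.8]
gripper_width: 47.8
grasp_force: 20.0
```

apply_moves --turn '[[0, 0, 0], [0, 0, 0], [0, 0, 0], [0, 0, 0], [0, 0, 0], [0, 0, 0]]' --xyz '[[0, 0, 0.4], [0, 0, 0.4], [0, 0, 0.3], [0, 0, 0.1], [0, 0, 0], [0, 0, 0]]' --fingers '[1, 1, 1, 1, 1, 1]'

```text
time: 5.7
tool_pos: [626.6, -50.8, 27.6]
tool_rot: [-180.0, 0.2, 173.8]
ft_force: [-0.1, -0.4, -1.2]
gripper_width: 47.4
grasp_force: 20.0
```

```bash
python3 -c "
from h import *
go(625,-51,19.5,83.7);print(r.get_state()['ft_force'],r.get_state()['tool_pos'])"
```

```text
t 5.7 shift [ 0.016 -0.004  0.081] turn z 0.001 phi 83.8 rot [-180.     0.2] w 47.4 g 20.0
[-0.12418119 -0.40024625 -1.15517275] [626.64943335 -50.81859445  27.56251485]
```

apply_moves --turn '[[0, 0, 0], [0, 0, 0], [0, 0, 0], [0, 0, 0], [0, 0, 0]]' --xyz '[[0, 0, 0.02], [0, 0, 0.02], [0, 0, 0.01], [0, 0, 0], [0, 0, 0]]' --fingers '[1, 1, 1, 1, 1]'

```text
time: 6.32
tool_pos: [625.3, -50.6, 20.4]
tool_rot: [180.0, -0.0, 173.8]
ft_force: [0.3, 0.1, -1.2]
gripper_width: 47.7
grasp_force: 20.0
```

apply_moves --turn '[[0, 0, 0], [0, 0, 0], [0, 0, 0]]' --xyz '[[0, 0, 0.01], [0, 0, 0], [0, 0, 0]]' --fingers '[1, 1, 1]'

```text
time: 6.7
tool_pos: [625.3, -50.6, 19.5]
tool_rot: [180.0, -0.0, 173.8]
ft_force: [-0.9, -0.2, -1.4]
gripper_width: 47.5
grasp_force: 20.0
```

apply_moves --turn '[[0, 0, 0], [0, 0, 0], [0, 0, 0]]' --xyz '[[0, 0, 0.01], [0, 0, 0], [0, 0, 0]]' --fingers '[1, 1, 1]'

```text
time: 7.08
tool_pos: [625.3, -50.6, 19.4]
tool_rot: [180.0, 0.0, 173.8]
ft_force: [-3.4, 0.5, 4.5]
gripper_width: 47.6
grasp_force: 20.0
```

apply_moves --turn '[[0, 0, 0], [0, 0, 0], [0, 0, 0]]' --xyz '[[0, 0, 0.01], [0, 0, 0], [0, 0, 0]]' --fingers '[1, 1, 1]'

```text
time: 7.45
tool_pos: [625.3, -50.6, 19.4]
tool_rot: [-180.0, 0.0, 173.8]
ft_force: [-5.3, 0.8, 8.5]
gripper_width: 47.3
grasp_force: 20.0
```

apply_moves --turn '[[0, 0, 0], [0, 0, 0], [0, 0, 0], [0, 0, 0], [0, 0, 0], [0, 0, 0], [0, 0, 0], [0, 0, 0]]' --xyz '[[0, 0, -0.01], [0, 0, 0], [0, 0, 0], [0, 0, -0.1], [0, 0, -0.3], [0, 0, -0.5], [0, 0, -0.5], [0, 0, 0]]' --fingers '[1, -0.25, -0.25, -0.25, -0.25, -0.3, -0.5, -0.5]'

```text
time: 8.45
tool_pos: [628.6, -51.1, 165.7]
tool_rot: [-180.0, 0.7, 173.8]
ft_force: [-0.3, -0.2, -0.2]
gripper_width: 70.6
grasp_force: 0.0
```

```bash
python3 -c "
from h import *
go(405,368,150,0);print(r.get_state()['ft_force'],r.get_state()['tool_pos'])"
```

```text
t 8.4 shift [2.675 3.926 0.157] turn z 0.931 phi 83.8 rot [-180.     0.7] w 70.6 g 0.0
[-0.31783797 -0.17139242 -0.19993251] [628.58827046 -51.14738331 165.71192326]
```

apply_moves --turn '[[0, 0, 0], [0, 0, 0], [0, 0, 0], [0, 0, 0], [0, 0, 0], [0, 0, 0], [0, 0, 0], [0, 0, 0]]' --xyz '[[0.33, 0.49, 0], [0.33, 0.49, 0], [0.33, 0.49, 0], [0.33, 0.49, 0], [0.33, 0.49, 0], [0.33, 0.49, 0], [0.33, 0.49, 0], [0.33, 0.49, 0]]' --fingers '[-0.7, -0.7, -0.7, -0.7, -0.7, -0.7, -0.7, -0.7]'

```text
time: 9.45
tool_pos: [403.7, 368.8, 157.4]
tool_rot: [-179.9, -0.0, 173.8]
ft_force: [1.5, -0.5, -0.6]
gripper_width: 79.7
grasp_force: 0.0
```

apply_moves --turn '[[0, 0, 0.11], [0, 0, 0.11], [0, 0, 0.11], [0, 0, 0.11], [0, 0, 0.11], [0, 0, 0.11], [0, 0, 0.11], [0, 0, 0.11]]' --xyz '[[0, 0, 0], [0, 0, 0], [0, 0, 0], [0, 0, 0], [0, 0, 0], [0, 0, 0], [0, 0, 0], [0, 0, 0]]' --fingers '[-0.7, -0.7, -0.7, -0.7, -0.7, -0.7, -0.7, -0.7]'

```text
time: 10.45
tool_pos: [404.6, 367.2, 157.2]
tool_rot: [-179.9, 0.1, 94.3]
ft_force: [0.6, -0.4, 0.5]
gripper_width: 79.9
grasp_force: 0.0
```

```bash
python3 - <<'E'
from h import *
go(405,368,16,0)
c=cap('top','a2.png'); cs=cap('scene','b2.png')
cv2.imwrite('pics/t3.png',np.hstack([cv2.resize(c['image'][120:270,150:370,::-1],(440,400),interpolation=2),cv2.resize(cs['image'][120:270,270:480,::-1],(360,400),interpolation=2)]))
E
```

```text
t 10.4 shift [0.007 0.004 1.412] turn z 0.048 phi 4.3 rot [-1.799e+02  1.000e-01] w 79.9 g 0.0
```

View pics/t3.png

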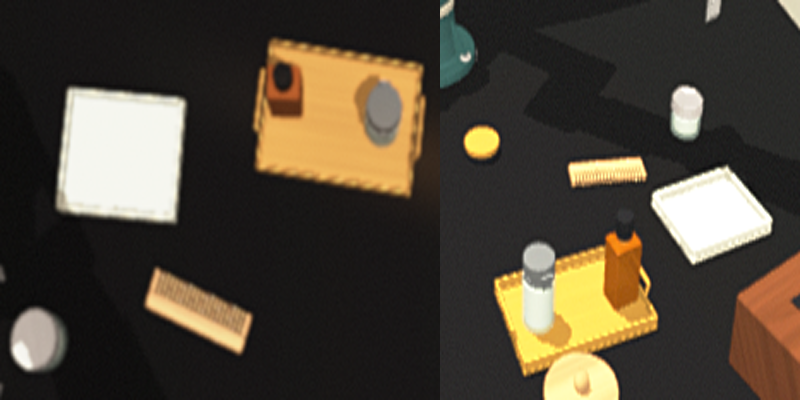

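Deodorant stands upright near (382,112) in the crop. The free tray space lies between it and the perfume at (285,90), and the cream jar is untouched.

apply_moves --turn '[[0, 0, 0], [0, 0, 0], [0, 0, 0], [0, 0, 0], [0, 0, 0], [0, 0, 0], [0, 0, 0], [0, 0, 0]]' --xyz '[[0.01, 0, 0.4], [0, 0, 0.4], [0, 0, 0.4], [0, 0, 0.15], [0, 0, 0.06], [0, 0, 0], [0, 0, 0], [0, 0, 0]]' --fingers '[-0.7, -0.7, -0.7, -0.7, -0.7, -0.7, 1, 1]'

```text
time: 11.55
tool_pos: [405.8, 369.2, 18.9]
tool_rot: [179.9, -0.1, 94.6]
ft_force: [-0.1, 0.1, 0.2]
gripper_width: 63.3
grasp_force: 0.0
```

apply_moves --turn '[[0, 0, 0], [0, 0, 0], [0, 0, 0]]' --xyz '[[0, 0, 0], [0, 0, 0], [0, 0, 0]]' --fingers '[1, 1, 1]'

```text
time: 11.92
tool_pos: [405.7, 369.0, 18.4]
tool_rot: [179.9, -0.1, 94.6]
ft_force: [1.3, 0.2, 3.0]
gripper_width: 53.8
grasp_force: 20.0
```

apply_moves --turn '[[0, 0, 0], [0, 0, 0], [0, 0, 0], [0, 0, 0], [0, 0, 0], [0, 0, 0]]' --xyz '[[0, 0, -0.1], [0, 0, -0.4], [0, 0, -0.5], [0, 0, -0.4], [0, 0, 0], [0, 0, 0]]' --fingers '[1, 1, 1, 1, 1, 1]'

```text
time: 12.68
tool_pos: [404.2, 368.0, 155.9]
tool_rot: [-179.9, 0.1, 94.6]
ft_force: [-0.1, -0.2, -1.6]
gripper_width: 53.9
grasp_force: 20.0
```

```bash
python3 - <<'E'
from h import *
u=np.array([.1,.995]); p=np.array([631,3.5])+5*u; print(p)
go(p[0],p[1],152,-5.8)
E
```

```text
[631.5     8.475]
t 12.7 shift [-3.766  1.977  0.039] turn z 0.116 phi 4.6 rot [-1.799e+02  1.000e-01] w 53.9 g 20.0
```

apply_moves --turn '[[0, 0, 0], [0, 0, 0], [0, 0, 0], [0, 0, 0], [0, 0, 0], [0, 0, 0], [0, 0, 0], [0, 0, 0]]' --xyz '[[-0.47, 0.25, 0], [-0.47, 0.25, 0], [-0.47, 0.25, 0], [-0.47, 0.25, 0], [-0.47, 0.25, 0], [-0.47, 0.25, 0], [-0.47, 0.25, 0], [-0.47, 0.23, 0]]' --fingers '[1, 1, 1, 1, 1, 1, 1, 1]'

```text
time: 13.68
tool_pos: [631.7, 8.3, 153.8]
tool_rot: [-179.7, -0.1, 94.6]
ft_force: [-0.0, -0.2, -1.7]
gripper_width: 53.9
grasp_force: 20.0
```

apply_moves --turn '[[0, 0, 0.06], [0, 0, 0.06], [0, 0, 0], [0, 0, 0]]' --xyz '[[0, 0, 0], [0, 0, 0], [0, 0, 0], [0, 0, 0]]' --fingers '[1, 1, 1, 1]'

```text
time: 14.18
tool_pos: [631.7, 9.9, 155.7]
tool_rot: [-179.8, 0.0, 83.9]
ft_force: [1.3, -0.3, -1.4]
gripper_width: 53.6
grasp_force: 20.0
```

```bash
python3 - <<'E'
from h import *
go(631.5,8.5,26,-5.8); print(r.get_state()['tool_pos'])
E
```

```text
t 14.2 shift [-1.400e-02 -1.000e-03  1.297e+00] turn z -0.003 phi -6.1 rot [-179.8    0. ] w 53.6 g 20.0
[631.73453011   9.90949922 155.67784217]
```

apply_moves --turn '[[0, 0, 0], [0, 0, 0], [0, 0, 0], [0, 0, 0], [0, 0, 0], [0, 0, 0]]' --xyz '[[-0.01, 0, 0.4], [0, 0, 0.4], [0, 0, 0.3], [0, 0, 0.17], [0, 0, 0], [0, 0, 0]]' --fingers '[1, 1, 1, 1, 1, 1]'

```text
time: 14.92
tool_pos: [633.7, 8.7, 32.2]
tool_rot: [179.8, -0.0, 83.8]
ft_force: [0.3, -0.2, -0.8]
gripper_width: 53.5
grasp_force: 20.0
```

apply_moves --turn '[[0, 0, 0], [0, 0, 0], [0, 0, 0], [0, 0, 0], [0, 0, 0]]' --xyz '[[0, 0, 0.02], [0, 0, 0.02], [0, 0, 0.01], [0, 0, 0], [0, 0, 0]]' --fingers '[1, 1, 1, 1, 1]'

```text
time: 15.55
tool_pos: [632.5, 8.7, 25.4]
tool_rot: [-180.0, -0.0, 83.8]
ft_force: [-0.5, -0.5, -1.7]
gripper_width: 53.7
grasp_force: 20.0
```

apply_moves --turn '[[0, 0, 0], [0, 0, 0], [0, 0, 0]]' --xyz '[[0, 0, 0.01], [0, 0, 0], [0, 0, 0]]' --fingers '[1, 1, 1]'

```text
time: 15.92
tool_pos: [632.5, 8.7, 24.4]
tool_rot: [-180.0, -0.0, 83.8]
ft_force: [-0.1, 0.9, -1.5]
gripper_width: 53.5
grasp_force: 20.0
```

apply_moves --turn '[[0, 0, 0], [0, 0, 0], [0, 0, 0], [0, 0, 0]]' --xyz '[[0, 0, 0.01], [0, 0, 0.01], [0, 0, 0], [0, 0, 0]]' --fingers '[1, 1, 1, 1]'

```text
time: 16.42
tool_pos: [632.5, 8.7, 22.5]
tool_rot: [180.0, -0.0, 83.8]
ft_force: [0.2, -0.4, -1.6]
gripper_width: 53.4
grasp_force: 20.0
```

apply_moves --turn '[[0, 0, 0], [0, 0, 0], [0, 0, 0]]' --xyz '[[0, 0, 0.01], [0, 0, 0], [0, 0, 0]]' --fingers '[1, 1, 1]'

```text
time: 16.8
tool_pos: [632.5, 8.7, 21.5]
tool_rot: [-180.0, -0.0, 83.8]
ft_force: [-0.0, 0.0, -1.6]
gripper_width: 53.7
grasp_force: 20.0
```

apply_moves --turn '[[0, 0, 0], [0, 0, 0], [0, 0, 0]]' --xyz '[[0, 0, 0.01], [0, 0, 0], [0, 0, 0]]' --fingers '[1, 1, 1]'

```text
time: 17.18
tool_pos: [632.5, 8.7, 21.4]
tool_rot: [180.0, -0.0, 83.8]
ft_force: [-2.6, 0.1, 5.7]
gripper_width: 53.1
grasp_force: 20.0
```

apply_moves --turn '[[0, 0, 0], [0, 0, 0], [0, 0, 0], [0, 0, 0], [0, 0, 0], [0, 0, 0], [0, 0, 0], [0, 0, 0]]' --xyz '[[0, 0, 0], [0, 0, 0], [0, 0, 0], [0, 0, -0.1], [0, 0, -0.3], [0, 0, -0.5], [0, 0, -0.5], [0, 0, 0]]' --fingers '[-0.4, -0.4, -0.4, -0.4, -0.4, -0.4, -0.4, -0.4]'

```text
time: 18.18
tool_pos: [635.8, 8.5, 168.0]
tool_rot: [179.2, -0.0, 83.8]
ft_force: [-0.4, -0.1, 0.0]
gripper_width: 65.6
grasp_force: 0.0
```

```bash
python3 -c "
from h import *
go(423.5,-196.3,100,24.7);print(r.get_state()['ft_force'],r.get_state()['tool_pos'])"
```

```text
t 18.2 shift [-2.265 -1.889  0.68 ] turn z -0.343 phi -6.2 rot [179.2  -0. ] w 65.6 g 0.0
[-0.43899468 -0.10940266  0.03916464] [635.79367131   8.51434295 168.03252537]
```

apply_moves --turn '[[0, 0, 0], [0, 0, 0], [0, 0, 0], [0, 0, 0], [0, 0, 0], [0, 0, 0], [0, 0, 0], [0, 0, 0]]' --xyz '[[-0.38, -0.31, 0], [-0.38, -0.31, 0], [-0.38, -0.31, 0.1], [-0.38, -0.31, 0.1], [-0.38, -0.31, 0.2], [-0.36, -0.31, 0.2], [0, 0, 0], [0, 0, 0]]' --fingers '[0, 0, 0, 0, 0.1, 0.1, 0.1, 0.1]'

```text
time: 19.18
tool_pos: [423.5, -195.6, 100.4]
tool_rot: [180.0, -0.0, 83.8]
ft_force: [-1.1, 0.7, 0.4]
gripper_width: 42.1
grasp_force: 0.0
```

apply_moves --turn '[[0, 0, -0.11], [0, 0, -0.11], [0, 0, -0.11], [0, 0, -0.01], [0, 0, 0], [0, 0, 0]]' --xyz '[[0, 0, 0], [0, 0, 0], [0, 0, 0], [0, 0, 0], [0, 0, 0], [0, 0, 0]]' --fingers '[0.1, 0.1, 0.1, 0.1, 0.1, 0.1]'

```text
time: 19.92
tool_pos: [423.5, -195.7, 100.6]
tool_rot: [180.0, 0.0, 114.4]
ft_force: [0.2, -0.4, 0.5]
gripper_width: 42.2
grasp_force: 0.0
```

```bash
python3 - <<'E'
from h import *
go(423.5,-196.3,3,24.7)
c=cap('top','a4.png'); cs=cap('scene','b4.png')
cv2.imwrite('pics/t4.png',np.hstack([cv2.resize(c['image'][120:270,270:490,::-1],(440,400),interpolation=2),cv2.resize(cs['image'][150:270,170:420,::-1],(360,400),interpolation=2)]))
E
```

```text
t 19.9 shift [-0.006 -0.003  0.976] turn z -0.004 phi 24.4 rot [180.   0.] w 42.2 g 0.0
```

View pics/t4.png

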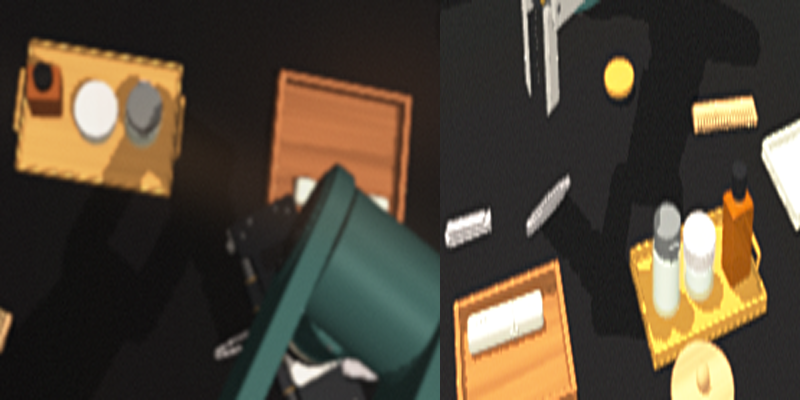

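Both jars stand upright on the tray: cream at (96,107), deodorant at (145,107), perfume untouched at (43,88). The tweezers lie under the fingers.

apply_moves --turn '[[0, 0, 0], [0, 0, 0], [0, 0, 0], [0, 0, 0], [0, 0, 0], [0, 0, 0], [0, 0, 0], [0, 0, 0]]' --xyz '[[-0.01, 0, 0.4], [0, 0, 0.35], [0, 0, 0.15], [0, 0, 0.05], [0, 0, 0.03], [0, 0, 0], [0, 0, 0], [0, 0, 0]]' --fingers '[0.1, 0.1, 0.1, 0.1, 0.1, 0.1, 0.1, 1]'

```text
time: 21.02
tool_pos: [424.0, -197.0, 3.0]
tool_rot: [180.0, 0.1, 114.4]
ft_force: [-0.1, 1.1, -0.9]
gripper_width: 35.8
grasp_force: 0.0
```

apply_moves --turn '[[0, 0, 0], [0, 0, 0], [0, 0, 0], [0, 0, 0]]' --xyz '[[0, 0, 0], [0, 0, 0], [0, 0, 0], [0, 0, 0]]' --fingers '[1, 1, 1, 1]' --newtons 15

```text
time: 21.52
tool_pos: [423.7, -196.8, 2.5]
tool_rot: [180.0, 0.0, 114.4]
ft_force: [0.7, 0.2, 0.0]
gripper_width: 12.6
grasp_force: 14.9
```

apply_moves --turn '[[0, 0, 0], [0, 0, 0], [0, 0, 0], [0, 0, 0], [0, 0, 0], [0, 0, 0]]' --xyz '[[0, 0, -0.1], [0, 0, -0.3], [0, 0, -0.5], [0, 0, -0.5], [0, 0, 0], [0, 0, 0]]' --fingers '[1, 1, 1, 1, 1, 1]'

```text
time: 22.28
tool_pos: [423.3, -196.7, 142.3]
tool_rot: [-180.0, -0.0, 114.4]
ft_force: [0.6, -0.3, -1.5]
gripper_width: 12.5
grasp_force: 14.9
```

```bash
python3 - <<'E'
from h import *
c=dict(np.load('top1.npz')); im=c['image']
m=(im[145:212,170:250].min(2)>110).astype(np.uint8)
p=max(cv2.findContours(m,0,2)[0],key=cv2.contourArea)[:,0]+[170,145]
w=np.array([ray(c,u,v,16)[:2] for u,v in p],np.float32); q=cv2.minAreaRect(w);print(q)
u=np.array([np.cos(np.radians(87.4)),np.sin(np.radians(87.4))]);v=np.array([-u[1],u[0]])
for k in(24,-24): print(np.array(q[0])+k*v)
t=np.array(q[0])+24*v
go(t[0],t[1],140,-2.6)
E
```

```text
((586.8677978515625, 283.9321594238281), (153.98020935058594, 123.64879608154297), 87.3052749633789)
[562.89250418 285.02087114]
[610.84309153 282.84344771]
t 22.3 shift [3.81  3.261 0.023] turn z 0.3 phi 24.4 rot [-180.   -0.] w 12.5 g 14.9
```

apply_moves --turn '[[0, 0, 0], [0, 0, 0], [0, 0, 0], [0, 0, 0], [0, 0, 0], [0, 0, 0], [0, 0, 0], [0, 0, 0]]' --xyz '[[0.42, 0.36, 0], [0.42, 0.36, 0], [0.42, 0.36, 0], [0.42, 0.36, 0], [0.42, 0.36, 0], [0.42, 0.36, 0], [0.42, 0.36, 0], [0.42, 0.36, 0]]' --fingers '[1, 1, 1, 1, 1, 1, 1, 1]'

```text
time: 23.28
tool_pos: [546.0, 229.5, 139.8]
tool_rot: [-179.7, -0.0, 114.4]
ft_force: [0.9, -0.3, -0.4]
gripper_width: 12.3
grasp_force: 14.9
```

apply_moves --turn '[[0, 0, 0], [0, 0, 0.1], [0, 0, 0.1], [0, 0, 0.1], [0, 0, 0], [0, 0, 0]]' --xyz '[[0.45, 0.38, 0], [0, 0, 0], [0, 0, 0], [0, 0, 0], [0, 0, 0], [0, 0, 0]]' --fingers '[1, 1, 1, 1, 1, 1]'

```text
time: 24.02
tool_pos: [562.4, 284.5, 141.1]
tool_rot: [-179.9, 0.1, 87.5]
ft_force: [-0.5, -0.4, -0.3]
gripper_width: 12.7
grasp_force: 14.9
```

```bash
python3 - <<'E'
from h import *
go(563,285,12,-2.6)
E
```

```text
t 24.0 shift [0.005 0.006 1.291] turn z 0.001 phi -2.5 rot [-1.799e+02  1.000e-01] w 12.7 g 14.9
```

apply_moves --turn '[[0, 0, 0], [0, 0, 0], [0, 0, 0], [0, 0, 0], [0, 0, 0], [0, 0, 0], [0, 0, 0], [0, 0, 0]]' --xyz '[[0, 0, 0.4], [0, 0, 0.4], [0, 0, 0.3], [0, 0, 0.12], [0, 0, 0.05], [0, 0, 0.03], [0, 0, 0], [0, 0, 0]]' --fingers '[1, 1, 1, 1, 1, 1, 1, 1]'

```text
time: 25.02
tool_pos: [563.7, 285.1, 13.6]
tool_rot: [179.9, -0.0, 87.4]
ft_force: [-0.1, -0.1, -0.9]
gripper_width: 12.6
grasp_force: 14.9
```

apply_moves --turn '[[0, 0, 0], [0, 0, 0], [0, 0, 0], [0, 0, 0]]' --xyz '[[0, 0, 0.02], [0, 0, 0.01], [0, 0, 0], [0, 0, 0]]' --fingers '[1, 1, 1, 1]'

```text
time: 25.52
tool_pos: [563.1, 284.8, 9.5]
tool_rot: [180.0, -0.0, 87.4]
ft_force: [1.1, -0.3, 1.0]
gripper_width: 12.2
grasp_force: 14.9
```

apply_moves --turn '[[0, 0, 0], [0, 0, 0], [0, 0, 0]]' --xyz '[[0, 0, 0.01], [0, 0, 0], [0, 0, 0]]' --fingers '[1, 1, 1]'

```text
time: 25.9
tool_pos: [563.1, 284.8, 8.5]
tool_rot: [180.0, -0.0, 87.4]
ft_force: [-0.6, -0.6, -0.7]
gripper_width: 12.1
grasp_force: 14.9
```

apply_moves --turn '[[0, 0, 0], [0, 0, 0], [0, 0, 0]]' --xyz '[[0, 0, 0.01], [0, 0, 0], [0, 0, 0]]' --fingers '[1, 1, 1]'

```text
time: 26.28
tool_pos: [563.2, 284.9, 7.6]
tool_rot: [180.0, -0.0, 87.4]
ft_force: [0.5, 0.1, 0.5]
gripper_width: 12.7
grasp_force: 14.9
```

apply_moves --turn '[[0, 0, 0], [0, 0, 0], [0, 0, 0]]' --xyz '[[0, 0, 0.01], [0, 0, 0], [0, 0, 0]]' --fingers '[1, 1, 1]'

```text
time: 26.65
tool_pos: [563.1, 284.9, 7.5]
tool_rot: [180.0, -0.0, 87.4]
ft_force: [-2.0, -1.0, 5.3]
gripper_width: 12.6
grasp_force: 14.9
```

Contact. Release to about 26 mm, rise, and go to the clipper at (395.5,-335.6).

apply_moves --turn '[[0, 0, 0], [0, 0, 0], [0, 0, 0], [0, 0, 0], [0, 0, 0], [0, 0, 0], [0, 0, 0], [0, 0, 0]]' --xyz '[[0, 0, 0], [0, 0, 0], [0, 0, -0.1], [0, 0, -0.3], [0, 0, -0.5], [0, 0, -0.4], [0, 0, 0], [0, 0, 0]]' --fingers '[0.45, 0.45, 0.45, 0.45, 0.45, 0.45, 0.45, 0.45]'

```text
time: 27.65
tool_pos: [562.6, 284.7, 135.7]
tool_rot: [-179.9, 0.0, 87.4]
ft_force: [-0.4, 0.0, -1.2]
gripper_width: 25.9
grasp_force: 0.0
```

```bash
python3 -c "
from h import *
go(395.5,-335.6,100,-5.7)"
```

```text
t 27.6 shift [-6.272 -1.389  0.357] turn z 0.034 phi -2.6 rot [-179.9    0. ] w 25.9 g 0.0
```

apply_moves --turn '[[0, 0, 0], [0, 0, 0], [0, 0, 0], [0, 0, 0], [0, 0, 0], [0, 0, 0], [0, 0, 0], [0, 0, 0]]' --xyz '[[-0.52, -0.12, 0], [-0.52, -0.12, 0], [-0.52, -0.12, 0], [-0.52, -0.12, 0], [-0.52, -0.12, 0], [-0.52, -0.12, 0], [-0.52, -0.12, 0], [-0.52, -0.12, 0]]' --fingers '[0.1, 0.1, 0.1, 0.1, 0.1, 0.1, 0.1, 0.1]'

```text
time: 28.65
tool_pos: [446.3, -127.4, 134.0]
tool_rot: [-179.8, -0.1, 87.4]
ft_force: [1.1, -0.9, 0.1]
gripper_width: 42.5
grasp_force: 0.0
```

apply_moves --turn '[[0, 0, 0], [0, 0, 0], [0, 0, 0], [0, 0, 0], [0, 0, 0.03], [0, 0, 0], [0, 0, 0]]' --xyz '[[-0.52, -0.12, 0.1], [-0.52, -0.11, 0.1], [-0.52, -0.1, 0.1], [-0.52, -0.1, 0.1], [0, 0, 0], [0, 0, 0], [0, 0, 0]]' --fingers '[0.1, 0.1, 0.1, 0.1, 0.1, 0.1, 0.1]'

```text
time: 29.52
tool_pos: [395.6, -331.2, 95.3]
tool_rot: [-179.9, -0.1, 84.8]
ft_force: [-0.5, -0.3, -0.2]
gripper_width: 42.2
grasp_force: 0.0
```

```bash
python3 - <<'E'
from h import *
go(395.5,-335.6,3,-5.7)
c=cap('top','a5.png'); cs=cap('scene','b5.png')
cv2.imwrite('pics/t5.png',np.hstack([cv2.resize(c['image'][145:265,170:290,::-1],(400,400),interpolation=2),cv2.resize(cs['image'][150:270,150:300,::-1],(400,400),interpolation=2)]))
E
```

```text
t 29.5 shift [-0.043  0.003  0.923] turn z 0.005 phi -5.2 rot [-1.799e+02 -1.000e-01] w 42.2 g 0.0
```

View pics/t5.png

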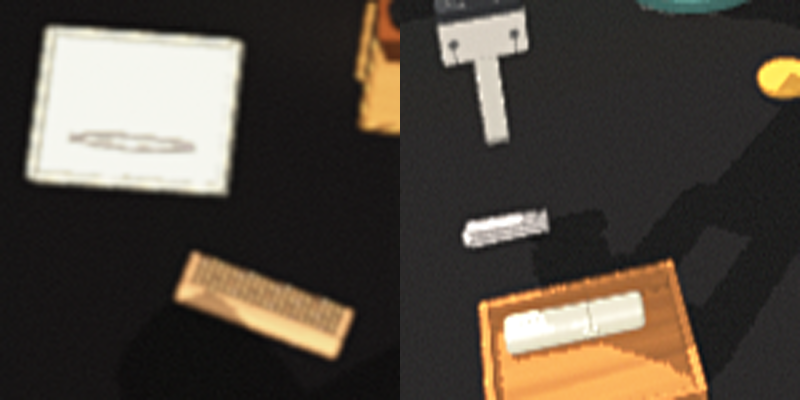

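The tweezers lie flat in the dish's near half at (132,142), clear of the walls. The clipper is still in place.

apply_moves --turn '[[0, 0, 0], [0, 0, 0], [0, 0, 0], [0, 0, 0], [0, 0, 0], [0, 0, 0], [0, 0, 0], [0, 0, 0]]' --xyz '[[-0.04, 0, 0.3], [0, 0, 0.35], [0, 0, 0.2], [0, 0, 0.05], [0, 0, 0.02], [0, 0, 0], [0, 0, 0], [0, 0, 0]]' --fingers '[0.1, 0.1, 0.1, 0.1, 0.1, 0.1, 0.1, 1]'

```text
time: 30.62
tool_pos: [395.9, -336.5, 5.1]
tool_rot: [179.9, 0.0, 84.7]
ft_force: [1.1, 1.2, -0.7]
gripper_width: 35.6
grasp_force: 0.0
```

apply_moves --turn '[[0, 0, 0], [0, 0, 0], [0, 0, 0], [0, 0, 0]]' --xyz '[[0, 0, 0], [0, 0, 0], [0, 0, 0], [0, 0, 0]]' --fingers '[1, 1, 1, 1]'

```text
time: 31.12
tool_pos: [395.7, -336.3, 4.5]
tool_rot: [180.0, 0.0, 84.7]
ft_force: [0.8, 0.8, 0.7]
gripper_width: 14.9
grasp_force: 15.0
```

apply_moves --turn '[[0, 0, 0], [0, 0, 0], [0, 0, 0], [0, 0, 0], [0, 0, 0], [0, 0, 0]]' --xyz '[[0, 0, -0.1], [0, 0, -0.3], [0, 0, -0.5], [0, 0, -0.5], [0, 0, 0], [0, 0, 0]]' --fingers '[1, 1, 1, 1, 1, 1]'

```text
time: 31.88
tool_pos: [395.2, -335.8, 143.9]
tool_rot: [-180.0, -0.0, 84.7]
ft_force: [0.2, 0.4, -1.7]
gripper_width: 14.4
grasp_force: 15.0
```

```bash
python3 - <<'E'
from h import *
go(611,283,140,-2.6)
E
```

```text
t 31.9 shift [6.361 1.578 0.039] turn z -0.03 phi -5.3 rot [-180.   -0.] w 14.4 g 15.0
```

apply_moves --turn '[[0, 0, 0], [0, 0, 0], [0, 0, 0], [0, 0, 0], [0, 0, 0], [0, 0, 0], [0, 0, 0], [0, 0, 0]]' --xyz '[[0.53, 0.13, 0], [0.53, 0.13, 0], [0.53, 0.13, 0], [0.53, 0.13, 0], [0.53, 0.13, 0], [0.53, 0.13, 0], [0.53, 0.13, 0], [0.53, 0.13, 0]]' --fingers '[1, 1, 1, 1, 1, 1, 1, 1]'

```text
time: 32.88
tool_pos: [537.0, 78.0, 141.7]
tool_rot: [-179.7, 0.0, 84.7]
ft_force: [-0.0, -0.0, -0.1]
gripper_width: 14.8
grasp_force: 15.0
```

apply_moves --turn '[[0, 0, 0], [0, 0, 0], [0, 0, 0], [0, 0, 0], [0, 0, -0.03], [0, 0, 0], [0, 0, 0]]' --xyz '[[0.53, 0.13, 0], [0.53, 0.13, 0], [0.53, 0.14, 0], [0.53, 0.14, 0], [0, 0, 0], [0, 0, 0], [0, 0, 0]]' --fingers '[1, 1, 1, 1, 1, 1, 1]'

```text
time: 33.75
tool_pos: [610.9, 281.7, 143.0]
tool_rot: [-179.9, 0.1, 87.3]
ft_force: [-0.7, -0.3, 0.1]
gripper_width: 14.9
grasp_force: 15.0
```

```bash
python3 - <<'E'
from h import *
go(611,283,12,-2.6)
E
```

```text
t 33.8 shift [0.013 0.    1.31 ] turn z -0.001 phi -2.7 rot [-1.799e+02  1.000e-01] w 14.9 g 15.0
```

Contact is expected at z≈9.5.

apply_moves --turn '[[0, 0, 0], [0, 0, 0], [0, 0, 0], [0, 0, 0], [0, 0, 0], [0, 0, 0], [0, 0, 0], [0, 0, 0]]' --xyz '[[0.01, 0, 0.4], [0, 0, 0.4], [0, 0, 0.3], [0, 0, 0.12], [0, 0, 0.05], [0, 0, 0.03], [0, 0, 0], [0, 0, 0]]' --fingers '[1, 1, 1, 1, 1, 1, 1, 1]'

```text
time: 34.75
tool_pos: [612.3, 283.8, 15.7]
tool_rot: [179.9, -0.0, 87.4]
ft_force: [-0.8, -0.0, -0.0]
gripper_width: 14.8
grasp_force: 15.0
```

apply_moves --turn '[[0, 0, 0], [0, 0, 0], [0, 0, 0], [0, 0, 0]]' --xyz '[[0, 0, 0.02], [0, 0, 0.01], [0, 0, 0], [0, 0, 0]]' --fingers '[1, 1, 1, 1]'

```text
time: 35.25
tool_pos: [611.6, 283.5, 11.4]
tool_rot: [-180.0, -0.0, 87.4]
ft_force: [-0.5, 0.6, -0.0]
gripper_width: 14.8
grasp_force: 15.0
```

apply_moves --turn '[[0, 0, 0], [0, 0, 0], [0, 0, 0]]' --xyz '[[0, 0, 0.01], [0, 0, 0], [0, 0, 0]]' --fingers '[1, 1, 1]'

```text
time: 35.62
tool_pos: [611.6, 283.5, 10.4]
tool_rot: [-180.0, -0.0, 87.4]
ft_force: [-0.3, -0.5, -0.7]
gripper_width: 14.8
grasp_force: 15.0
```

apply_moves --turn '[[0, 0, 0], [0, 0, 0], [0, 0, 0]]' --xyz '[[0, 0, 0.01], [0, 0, 0], [0, 0, 0]]' --fingers '[1, 1, 1]'

```text
time: 36.0
tool_pos: [611.8, 283.5, 9.6]
tool_rot: [180.0, -0.0, 87.4]
ft_force: [0.7, -0.5, 0.5]
gripper_width: 14.7
grasp_force: 15.0
```

apply_moves --turn '[[0, 0, 0], [0, 0, 0], [0, 0, 0]]' --xyz '[[0, 0, 0.005], [0, 0, 0], [0, 0, 0]]' --fingers '[1, 1, 1]'

```text
time: 36.38
tool_pos: [611.7, 283.5, 9.6]
tool_rot: [180.0, -0.0, 87.4]
ft_force: [-1.1, -0.6, 3.6]
gripper_width: 14.6
grasp_force: 15.0
```

apply_moves --turn '[[0, 0, 0], [0, 0, 0], [0, 0, 0], [0, 0, 0], [0, 0, 0], [0, 0, 0], [0, 0, 0], [0, 0, 0]]' --xyz '[[0, 0, 0], [0, 0, 0], [0, 0, -0.1], [0, 0, -0.3], [0, 0, -0.5], [0, 0, -0.4], [0, 0, 0], [0, 0, 0]]' --fingers '[0.45, 0.45, 0.45, 0.45, 0.45, 0.4, 0, 0]'

```text
time: 37.38
tool_pos: [611.2, 283.3, 138.2]
tool_rot: [-179.9, 0.0, 87.4]
ft_force: [-1.4, -0.3, -0.6]
gripper_width: 44.8
grasp_force: 0.0
```

```bash
python3 -c "
from h import *
go(439,178,100,-18.6)"
```

```text
t 37.4 shift [-1.13  -1.673  0.382] turn z 0.178 phi -2.6 rot [-179.9    0. ] w 44.8 g 0.0
```

apply_moves --turn '[[0, 0, 0], [0, 0, 0], [0, 0, 0], [0, 0, 0], [0, 0, 0.09], [0, 0, 0.09], [0, 0, 0], [0, 0, 0]]' --xyz '[[-0.28, -0.42, 0], [-0.28, -0.42, 0], [-0.28, -0.42, 0.15], [-0.29, -0.41, 0.2], [0, 0, 0], [0, 0, 0], [0, 0, 0], [0, 0, 0]]' --fingers '[-0.25, -0.25, -0.25, -0.25, -0.25, -0.25, -0.25, -0.25]'

```text
time: 38.38
tool_pos: [439.1, 178.0, 102.8]
tool_rot: [-179.9, 0.1, 71.3]
ft_force: [0.0, -0.5, 0.3]
gripper_width: 58.8
grasp_force: 0.0
```

```bash
python3 - <<'E'
from h import *
go(439,178,2.5,-18.6)
c=cap('top','a6.png'); cs=cap('scene','b6.png')
cv2.imwrite('pics/t6.png',np.hstack([cv2.resize(c['image'][145:265,170:290,::-1],(400,400),interpolation=2),cv2.resize(cs['image'][140:240,330:480,::-1],(400,400),interpolation=2)]))
E
```

```text
t 38.4 shift [-1.000e-03 -1.000e-03  1.003e+00] turn z -0.001 phi -18.7 rot [-1.799e+02  1.000e-01] w 58.8 g 0.0
```

View pics/t6.png

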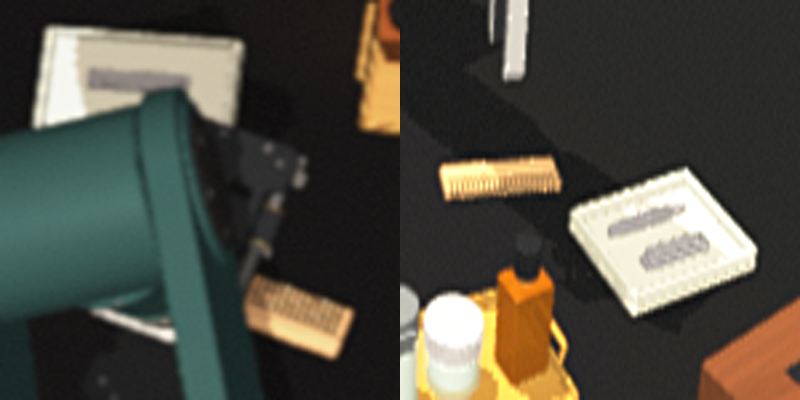

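Tweezers (645,217) and clipper (675,250) lie side by side, flat in the dish. Next the comb.

apply_moves --turn '[[0, 0, 0], [0, 0, 0], [0, 0, 0], [0, 0, 0], [0, 0, 0], [0, 0, 0], [0, 0, 0], [0, 0, 0]]' --xyz '[[0, 0, 0.4], [0, 0, 0.35], [0, 0, 0.18], [0, 0, 0.05], [0, 0, 0.02], [0, 0, 0], [0, 0, 0], [0, 0, 0]]' --fingers '[-0.25, -0.25, -0.25, -0.25, -0.25, -0.25, -0.25, 1]'

```text
time: 39.48
tool_pos: [440.2, 178.3, 4.6]
tool_rot: [179.9, -0.0, 71.2]
ft_force: [0.7, 0.0, 0.5]
gripper_width: 51.9
grasp_force: 0.0
```

apply_moves --turn '[[0, 0, 0], [0, 0, 0], [0, 0, 0], [0, 0, 0]]' --xyz '[[0, 0, 0], [0, 0, 0], [0, 0, 0], [0, 0, 0]]' --fingers '[1, 1, 1, 1]'

```text
time: 39.98
tool_pos: [439.8, 178.2, 4.2]
tool_rot: [180.0, -0.0, 71.2]
ft_force: [0.1, -0.2, 1.7]
gripper_width: 37.8
grasp_force: 15.0
```

apply_moves --turn '[[0, 0, 0], [0, 0, 0], [0, 0, 0], [0, 0, 0], [0, 0, 0], [0, 0, 0]]' --xyz '[[0, 0, -0.1], [0, 0, -0.3], [0, 0, -0.5], [0, 0, -0.5], [0, 0, 0], [0, 0, 0]]' --fingers '[1, 1, 1, 1, 1, 1]'

```text
time: 40.72
tool_pos: [439.3, 178.1, 143.7]
tool_rot: [-180.0, 0.0, 71.2]
ft_force: [-0.3, -0.2, -0.2]
gripper_width: 37.8
grasp_force: 15.0
```

```bash
python3 - <<'E'
from h import *
a=np.radians(82.5); v=np.array([-np.sin(a),np.cos(a)])
t=np.array([594.5,-305])-28*v; print(t)
go(t[0],t[1],145,-7.5)
cs=cap('scene','b7.png');cv2.imwrite('pics/t7.png',cv2.resize(cs['image'][30:230,250:450,::-1],(500,500),interpolation=2))
E
```

```text
[ 622.26045612 -308.65473338]
t 40.7 shift [-4.018  3.3   -0.013] turn z -0.126 phi -18.8 rot [-180.    0.] w 37.8 g 15.0
```

View pics/t7.png

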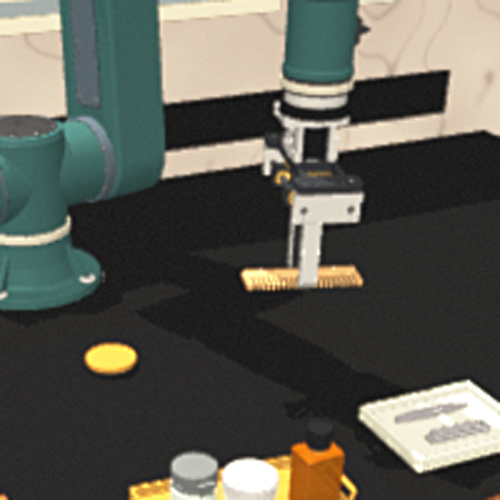

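The comb hangs level in the fingers at about (300,280). Carry it to the organiser.

apply_moves --turn '[[0, 0, 0], [0, 0, 0], [0, 0, 0], [0, 0, 0], [0, 0, 0], [0, 0, 0], [0, 0, 0], [0, 0, 0]]' --xyz '[[-0.44, 0.37, 0], [-0.44, 0.37, 0], [-0.44, 0.37, 0], [-0.44, 0.37, 0], [-0.44, 0.37, 0], [-0.44, 0.37, 0], [-0.44, 0.37, 0], [-0.44, 0.37, 0]]' --fingers '[1, 1, 1, 1, 1, 1, 1, 1]'

```text
time: 41.78
tool_pos: [605.9, -251.6, 141.1]
tool_rot: [-179.7, -0.1, 71.2]
ft_force: [1.2, 0.3, 0.3]
gripper_width: 37.7
grasp_force: 15.0
```

apply_moves --turn '[[0, 0, 0], [0, 0, -0.06], [0, 0, -0.06], [0, 0, 0], [0, 0, 0], [0, 0, 0]]' --xyz '[[-0.5, 0.34, 0], [0, 0, 0], [0, 0, 0], [0, 0, 0], [0, 0, 0], [0, 0, 0]]' --fingers '[1, 1, 1, 1, 1, 1]'

```text
time: 42.52
tool_pos: [622.4, -308.3, 143.6]
tool_rot: [-180.0, -0.0, 82.0]
ft_force: [-0.3, -0.0, 0.0]
gripper_width: 37.3
grasp_force: 15.0
```

```bash
python3 - <<'E'
from h import *
go(622.3,-308.7,50,-7.5)
E
```

```text
t 42.5 shift [-0.004 -0.001  0.936] turn z -0.006 phi -8.0 rot [-180.   -0.] w 37.3 g 15.0
```

apply_moves --turn '[[0, 0, 0], [0, 0, 0], [0, 0, 0], [0, 0, 0], [0, 0, 0], [0, 0, 0]]' --xyz '[[0, 0, 0.3], [0, 0, 0.4], [0, 0, 0.25], [0, 0, 0], [0, 0, 0], [0, 0, 0]]' --fingers '[1, 1, 1, 1, 1, 1]'

```text
time: 43.28
tool_pos: [623.8, -309.4, 51.5]
tool_rot: [179.8, 0.1, 82.0]
ft_force: [0.3, 0.1, -0.1]
gripper_width: 38.0
grasp_force: 15.0
```

```bash
python3 - <<'E'
from h import *
go(622.3,-308.7,11,-7.5)
cs=cap('scene','b8.png');cv2.imwrite('pics/t8.png',cv2.resize(cs['image'][180:300,150:300,::-1],(750,600),interpolation=2))
E
```

```text
t 43.3 shift [ 0.005 -0.015  0.405] turn z -0.006 phi -8.0 rot [1.798e+02 1.000e-01] w 38.0 g 15.0
```

View pics/t8.png

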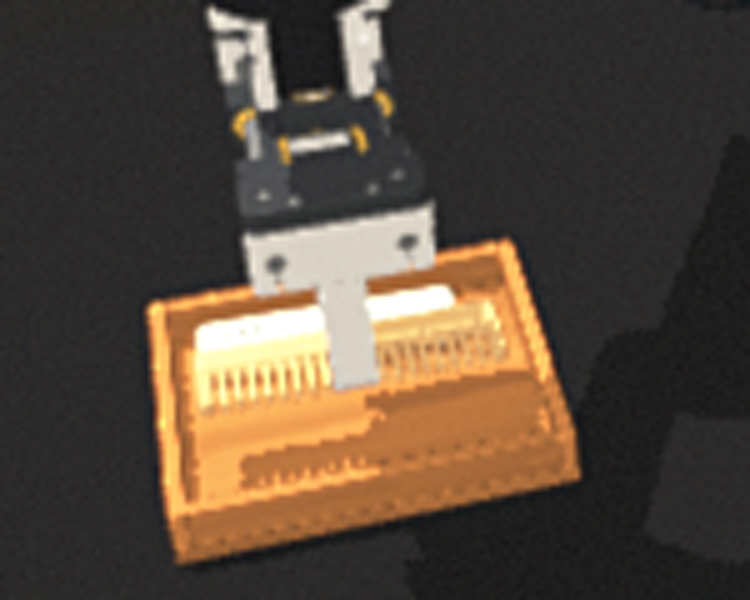

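Comb ends in the crop are (200,400) and (505,345), about 45 mm above the floor. I'll check the end margins.

```bash
python3 - <<'E'
from h import *
c=cap('scene')
a=np.radians(82.5);u=np.array([np.cos(a),np.sin(a)]);v=np.array([-u[1],u[0]]);o=np.array([594.5,-305])
for p in[(190.4,261.5),(251,250.5)]:
  w=ray(c,*p,51)[:2]-o; print(w@u,w@v)
go(622.3,-308.7,11,-7.5)
E
```

```text
-63.18956642190063 -44.10741524050001
64.33771424261259 -46.47408985335477
t 43.4 shift [ 0.003 -0.012  0.399] turn z -0.006 phi -8.0 rot [1.798e+02 1.000e-01] w 37.8 g 15.0
```

apply_moves --turn '[[0, 0, 0], [0, 0, 0], [0, 0, 0], [0, 0, 0], [0, 0, 0]]' --xyz '[[0, 0, 0.2], [0, 0, 0.1], [0, 0, 0.04], [0, 0, 0], [0, 0, 0]]' --fingers '[1, 1, 1, 1, 1]'

```text
time: 44.0
tool_pos: [622.9, -308.9, 15.5]
tool_rot: [179.9, 0.0, 82.0]
ft_force: [0.5, -0.1, -1.0]
gripper_width: 37.4
grasp_force: 15.0
```

apply_moves --turn '[[0, 0, 0], [0, 0, 0], [0, 0, 0]]' --xyz '[[0, 0, 0.02], [0, 0, 0], [0, 0, 0]]' --fingers '[1, 1, 1]'

```text
time: 44.38
tool_pos: [622.6, -308.7, 13.1]
tool_rot: [180.0, -0.0, 82.0]
ft_force: [-0.8, 0.7, 0.6]
gripper_width: 37.3
grasp_force: 15.0
```

apply_moves --turn '[[0, 0, 0], [0, 0, 0], [0, 0, 0]]' --xyz '[[0, 0, 0.01], [0, 0, 0], [0, 0, 0]]' --fingers '[1, 1, 1]'

```text
time: 44.75
tool_pos: [622.5, -308.7, 11.9]
tool_rot: [-180.0, -0.0, 82.0]
ft_force: [1.0, 0.4, -0.1]
gripper_width: 37.6
grasp_force: 15.0
```

apply_moves --turn '[[0, 0, 0], [0, 0, 0], [0, 0, 0]]' --xyz '[[0, 0, 0.01], [0, 0, 0], [0, 0, 0]]' --fingers '[1, 1, 1]'

```text
time: 45.12
tool_pos: [622.7, -308.8, 11.2]
tool_rot: [180.0, 0.0, 82.0]
ft_force: [-0.4, 0.3, 0.4]
gripper_width: 37.8
grasp_force: 15.0
```

apply_moves --turn '[[0, 0, 0], [0, 0, 0], [0, 0, 0], [0, 0, 0], [0, 0, 0], [0, 0, 0], [0, 0, 0], [0, 0, 0]]' --xyz '[[0, 0, 0], [0, 0, 0], [0, 0, 0], [0, 0, -0.1], [0, 0, -0.3], [0, 0, -0.5], [0, 0, -0.5], [0, 0, -0.2]]' --fingers '[0.06, 0.06, 0.06, 0.06, 0.06, 0.06, 0.06, 0.06]'

```text
time: 46.12
tool_pos: [624.1, -309.6, 177.2]
tool_rot: [179.5, 0.2, 82.0]
ft_force: [-0.6, 0.5, -0.3]
gripper_width: 44.4
grasp_force: 0.0
```

apply_moves --turn '[[0, 0, 0], [0, 0, 0], [0, 0, 0], [0, 0, 0], [0, 0, 0], [0, 0, 0], [0, 0, 0], [0, 0, 0]]' --xyz '[[0.1, -0.5, 0], [0.1, -0.5, 0], [0.1, -0.5, 0], [0.1, -0.5, 0], [0, 0, 0], [0, 0, 0], [0, 0, 0], [0, 0, 0]]' --fingers '[0.05, 0.05, 0.05, 0.05, 0.05, 0.05, 0.05, 0.05]'

```text
time: 47.12
tool_pos: [431.0, -241.7, 171.0]
tool_rot: [180.0, -0.0, 82.0]
ft_force: [-0.5, -0.9, -0.6]
gripper_width: 44.5
grasp_force: 0.0
```

```bash
python3 - <<'E'
from h import *
c=cap('top'); cs=cap('scene')
cv2.imwrite('pics/t9.png',np.vstack([cv2.resize(c['image'][120:220,170:490,::-1],(800,250),interpolation=2),cv2.resize(cs['image'][160:300,165:485,::-1],(800,350),interpolation=2)]))
E
```

```text
(no output)
```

View pics/t9.png

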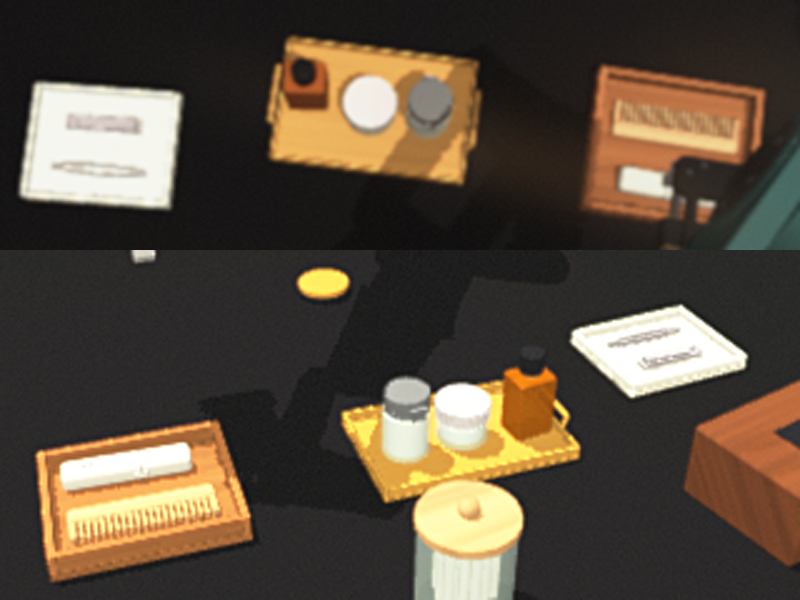

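All five things are placed: jars upright at (370,102) and (430,105), tweezers and clipper flat in the dish, and the comb lengthwise beside the case at (145,510). The arm is clear, so I'm handing in.

```bash
python3 -c "
from plant import r
print(r.job_done())"
```

```text
the job is handed in; nothing more can be done
None
```

All five things are in their places, set down in the order asked, with the perfume bottle and toothbrush case left alone; I handed the job in at about 47 s, and no verdict came back.

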